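# Line up the soaking tins, fit the nested lids, take up the outer lid alone

### The arm

A 6-joint arm with a two-finger parallel gripper is mounted at the origin on the work surface. World frame = base frame: x ahead of the robot, y to its left, z up, the work surface at z = 0. Lengths are in m, angles in rad, forces in N, time in s.
With the tool pointing down it reaches from about 0.25 to 0.8 m from the base axis. Payload 8.5 kg.
Tool frame: the origin (TCP) lies midway between the tips of the shut fingers; the grasp point (between the pads) lies 19 mm behind it; z points along the fingers, y is the line along which they close (so a half turn about z gives the same grasp; the last joint's range is limited). The gripper opens to 85 mm and grips with 20 to 120 N. Pads are 22 mm wide; open, the fingers measure 114 mm over their backs; the gripper's body (76 mm by 85 mm) begins 54 mm behind the grasp point. The pads swing forward as they close: fully open they stand 13 mm farther back than shut.
Start: joints at [1.24, 0.238, -0.013, 1.319, 0, 1.571], TCP at [0.171, 0.496, 0.231] pointing down, gripper open.
Joint ranges: [-2.66, 2.66], [-1.03, 1.9], [-1.14, 1.46], [-1.82, 2.27], [-1.45, 1.34], [-3.14, 3.14]. Speed limits (rad/s): [2.22, 2.22, 2.79, 3.14, 3.14, 3.14].

### API

Orientations are given as [roll, pitch, yaw] about the fixed x, y, z axes, in that order (R = Rz(yaw) Ry(pitch) Rx(roll)).
In Python, from rig import ctrl gives the robot as it stands.
- The arm moves only by the tool send_rows, never from a script. Its argument "series" is a list of rows, each a list of 7 numbers: the closure, from 0 (fully open) to 1 (shut), then the shift along the tool's x, y, z in cm, then the turn, a rotation vector about the tool's x, y, z in units of 5 degrees (1.0 is 5 degrees). A call has 1 to 20 rows; each row is the pose to reach, as a shift and turn from the pose commanded when the call began, along the tool's axes at that moment; what a row does not reach only later rows make up. A row lasts 1/10 s, in which the tool goes at most 50 mm and 8.59 degrees, less where a joint would pass 70% of its speed; a pose out of reach is approached as far as the arm can. A call with a gripper value outside its range is refused whole. The fingers move at their own pace and stop on an object; "force" is the grip in N (left out, the last holds). Time passes only in rows, so rows that repeat a pose let the fingers close. It gives the time, the measured TCP pose, the force, the opening and the grip force at its end, in the units of the state.
- ctrl.read_state(): the state, without advancing time (a new reading comes with each control period).
- ctrl.camera(name): name is "side" or "top"; returns a dict with "color" (400x640x3 uint8, red, green, blue), "intrinsics" (3x3 intrinsics, pixels), "R" (3x3) and "t" (3): a world point X has camera coordinates R X + t. Camera axes: x right, y down, z forward; pixel columns grow to the right and rows downward; lengths in m; the calibration is good to about 2 mm. A picture is of the moment at which its call begins. There is no depth.
- ctrl.finish_job(): hands the job in; it is judged then, once.
Trained networks look in a picture, given as the dict that the camera call returned (one of the last four; its "shot" number tells which), for a name from the list of things; names that differ only in an ending like _2 or _b are one class to them, and where a whole thing is asked for, a point or a joint stands for the part that bears it (a point fixed in the world has none). Each returns a list of dicts, best first, with "score" (0 to 1); they miss things now and then, are a little off and sometimes report something else, mostly with a low value. They report only what shows in the picture. A call takes as long as a camera call. They do not tell look-alikes from the thing itself.
- ctrl.search_frame(picture, thing): "xy" ([column, row] in pixels, amid what is visible of it).
- ctrl.masks_of(picture, thing): "pixels" (400x640 bool, what is visible of it) and "xy" ([column, row] in pixels, amid what is visible of it).
- ctrl.tip_of(picture, thing): "xy" ([column, row] in pixels: a listed point, or the origin of a listed thing).
The state is a dict: "time_s": time; "joint_positions": joint angles; "joint_velocities": joint speeds; "effort": joint torques, N m; "position": TCP position; "tool_rot": TCP orientation; "ft_force": force on the tool from outside, world axes, zero at the start; "ft_torque": the same for the moment, N m; "finger_gap": finger opening in m; "finger_force": force on a finger pad.
Only numpy, scipy, OpenCV 4.12 (cv2) and the standard library are available. Lean on these libraries where they do the work, as an engineer would, in place of code of your own. Each camera call takes 0.05 s, during which the arm holds its last target. There are 200 camera calls.

### The job

Push the two open soaking tins, without picking them up, one by one into the lane between the guide rails: the grey tin first, all the way to the red stop, then the blue one close up behind it. Then carry the two nested lids together from their stand and lower them onto the blue tin so that the steel inner lid is fully seated, let go, and lift the orange outer lid alone by its knob straight up about 10 cm, leaving the inner lid seated and undisturbed on the tin. Finish still holding the outer lid level in the air above the blue tin, and leave the pick set, plier, scrubber box and wipes dispenser where they are.

Things in the scene. Friction and masses are not known exactly. Their poses are not given: they have to be found in the camera images.
- lane: Fixed guide lane on the table: two aluminium rails 14 mm high, 72 mm apart inside, and a red stop block 30 mm high. Origin on the table at the centre of the open mouth; x runs along the lane to the stop face at x = 140 mm, y across. From x = -28 to 0 the rails flare, 97 mm apart at the ends. The mouth faces the robot. Tins slide on the table; home, grey is at x = 107 mm, blue at x = 41 mm.
- tin_grey: Open grey metal tin, upright, loose, 65 mm high, about 0.2 kg: body 58 mm in outer diameter, wall 3 mm, on a black rubber foot 66 mm in diameter and 14 mm high. Origin at the centre of its underside, z up. It starts outside the lane, left or right of its axis, roughly 8 cm to the side and 11 cm before the mouth.
- tin_blue: Open blue metal tin, of the same size, mass and origin as the grey one; starts on the other side of the lane's axis. The lids go on this one: seated, the inner lid's origin is 57 mm above the tin's origin, on its axis.
- lid_inner: Loose steel inner lid, 0.1 kg. Origin: centre of its underside, z up. Plug 47 mm wide from z = 0 to 8 mm, bevelled, enters the 52 mm mouth of tin or stand; flange 64 mm wide from z = 8 to 20 mm, the place to grip. In the top a recess 56 mm wide, floor at z = 16 mm, in which the outer lid lies loose: lifting the inner lid carries both. Starts in the stand, origin at 27 mm.
- lid_outer: Outer lid, loose, about 0.05 kg: an orange disc 52 mm in diameter and 6 mm thick with an upright black knob 18 mm in diameter from z = 6 to 32 mm at its centre. Origin at the centre of its underside; nested it lies 16 mm above the inner lid's origin. It is not fastened to the inner lid.
- lid_stand: Fixed dark wooden ring stand, 58 mm outside, 52 mm inside, 35 mm high, to the left or right of the lane. Origin at the centre of its underside. The nested lids start on it.
- pick_block: Bystander: wooden block 50 x 70 x 45 mm with four upright steel picks, 92 mm high in all, on the other side of the lane than the stand. Origin at the centre of its underside.
- plier: Bystander: master link plier with red handles lying flat, about 160 mm long along x, 12 mm high. Origin under its pivot.
- scrubber: Bystander: black plastic drivetrain scrubber box, 75 x 130 mm, 85 mm high. Origin at the centre of its underside.
- dispenser: Bystander: grey push dispenser of wipes, empty and sealed, 84 mm in diameter, 148 mm high. Origin at the centre of its underside.
Not all that is in view belongs to the job. What is meant by the lane is not black, and is the larger of those in its own colour.

How it is judged:
By the outcome, as a careful person would: the job done as asked, in the order asked, and still so for the second after the job is handed in, while the arm keeps its last pose, push and grip.
It also fails if it takes over 72 s, if anything falls off the work surface, if the arm or the gripper's body presses on something with over 40 N, if the wrist force passes 120 N, or if a joint passes its speed limit or range.

## Working session

There is one attempt and no reset: what is moved stays moved. The work goes in short steps, Python scripts to look and compute and a tool call to move; the robot and the scene stay as the last step left them, time stands still between calls to the robot, and variables do not carry over. Pictures are saved under pics/ and viewed, at most 12 in all, crops included, and the job is handed in when it is done.

Besides the shell and the picture viewer there is one more tool, called after "Call:" by a JSON object that holds its "fn" and its "kwargs". send_rows: Moves the arm, as the interface text tells. Its arguments: {"type":"object","properties":{"series":{"type":"array"},"force":{"type":"number"}},"required":["series"]}

```bash
mkdir -p pics; ls
cat > h.py <<'E'
import numpy as np, cv2
from rig import ctrl
def ray(p,uv,z):
    K,R,t=[np.array(p[k],float) for k in("intrinsics","R","t")]
    d=R.T@np.linalg.solve(K,[uv[0],uv[1],1.]); c=-R.T@t
    return c+d*(z-c[2])/d[2]
def proj(p,X):
    K,R,t=[np.array(p[k],float) for k in("intrinsics","R","t")]
    q=K@(R@np.array(X,float)+t); return q[:2]/q[2]
def save(p,n): cv2.imwrite('pics/'+n,p["color"][:,:,::-1])
E
python3 - <<'E'
from h import *
s=ctrl.read_state(); print(s["position"],s["tool_rot"],s["ft_force"],s["finger_gap"])
for n in("top","side"):
    p=ctrl.camera(n); save(p,n+'0.png'); print(n,(-np.array(p["R"]).T@p["t"]).round(3))
    for th in "lane tin_grey tin_blue lid_inner lid_outer lid_stand pick_block plier scrubber dispenser".split():
        for f in (ctrl.tip_of,):
            print(th,[(np.round(r["xy"],0).tolist(),round(r["score"],2),ray(p,r["xy"],0)[:2].round(3).tolist()) for r in f(p,th)[:3]])
E
```

```text
pics
[0.17040168 0.49614975 0.23069162] [-3.14019005e+00  4.05833828e-05  2.81082499e+00] [ 0.3921861  -0.27003481 -0.59485798] 0.08488781248467281
top [3.160e-01 1.000e-03 1.344e+00]
lane [([258.0, 134.0], 0.97, [0.707, 0.179]), ([320.0, 185.0], 0.63, [0.553, -0.004]), ([370.0, 161.0], 0.5, [0.621, -0.153])]
tin_grey [([341.0, 220.0], 0.79, [0.449, -0.065])]
tin_blue [([292.0, 222.0], 0.72, [0.445, 0.078])]
lid_inner [([230.0, 179.0], 0.59, [0.571, 0.259])]
lid_outer [([229.0, 178.0], 0.67, [0.573, 0.261])]
lid_stand [([235.0, 179.0], 0.59, [0.57, 0.244])]
pick_block [([406.0, 193.0], 0.79, [0.527, -0.255])]
plier [([470.0, 251.0], 0.64, [0.359, -0.431])]
scrubber []
dispenser [([161.0, 172.0], 0.95, [0.594, 0.46])]
side [ 0.333 -1.098  0.847]
lane [([366.0, 180.0], 0.85, [0.716, 0.19]), ([366.0, 259.0], 0.58, [0.618, -0.163]), ([332.0, 220.0], 0.57, [0.57, 0.011])]
tin_grey [([295.0, 247.0], 0.67, [0.454, -0.078])]
tin_blue [([284.0, 215.0], 0.72, [0.446, 0.065])]
lid_inner [([314.0, 169.0], 0.63, [0.572, 0.294])]
lid_outer [([314.0, 164.0], 0.44, [0.581, 0.326])]
lid_stand [([317.0, 178.0], 0.52, [0.574, 0.239])]
pick_block [([344.0, 296.0], 0.97, [0.536, -0.274])]
plier [([281.0, 363.0], 0.85, [0.368, -0.43])]
scrubber [([380.0, 373.0], 0.83, [0.555, -0.494])]
dispenser [([310.0, 147.0], 0.73, [0.586, 0.44])]
```

View pics/top0.png

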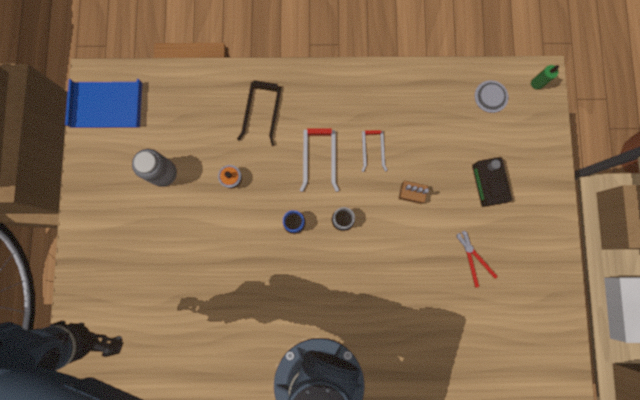

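View pics/side0.png

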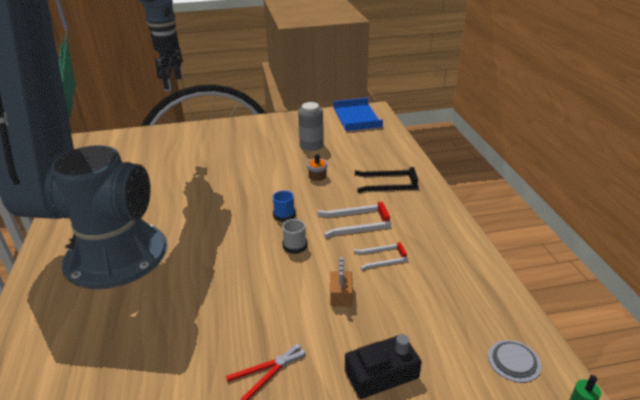

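Top view: lane candidates are the black one (258,115), the large aluminium one (320,160) and the small aluminium one (373,150). The description (not black, larger of its colour) picks the large one at (320,160). Other look-alikes are the lid-like silver disc at (491,97) and the blue tray at (104,104). The grey tin is at (344,218), the blue at (293,221), and the lids at (230,176). Next is a close crop to check the choice and measure it.

Run:
```python
from h import *
P={n:ctrl.camera(n) for n in("top","side")}
p=P["top"]; c=p["color"][115:240,215:365]; cv2.imwrite('pics/crop.png',cv2.resize(c[:,:,::-1],None,fx=4.8,fy=4.8,interpolation=cv2.INTER_CUBIC))
for n,p in P.items():
    for th in "tin_grey tin_blue lid_outer lid_inner lid_stand lane".split():
        for m in ctrl.masks_of(p,th)[:3]:
            M=m["pixels"];v,u=np.nonzero(M);print(n,th,round(m["score"],2),u.min(),u.max(),v.min(),v.max(),M.sum(), (u.mean().round(1),v.mean().round(1)))
# red stop blob
    a=p["color"].astype(int);r=((a[:,:,0]>130)&(a[:,:,1]<70)&(a[:,:,2]<70)).astype('uint8')
    k,_,s,ce=cv2.connectedComponentsWithStats(r)
    for i in range(1,k):
        if s[i,4]>25: print(n,'red',s[i],ce[i].round(1))
# predicted lane for guess and predicted tins
p=P["top"]
for uv in [(303,190),(338,190),(306,133),(332,133)]: print(uv,ray(p,uv,.014).round(3))
```

```text
top tin_grey 0.83 331 354 207 230 465 (np.float64(342.5), np.float64(218.6))
top tin_blue 0.82 283 305 211 232 402 (np.float64(293.9), np.float64(221.5))
top lid_outer 0.76 220 238 167 184 276 (np.float64(228.9), np.float64(175.4))
top lid_inner 0.46 218 241 168 188 145 (np.float64(231.2), np.float64(180.2))
top lane 0.95 237 282 80 144 873 (np.float64(261.3), np.float64(106.2))
top lane 0.93 302 337 128 190 477 (np.float64(322.6), np.float64(148.3))
top lane 0.59 362 386 130 170 322 (np.float64(372.9), np.float64(146.2))
top red [308 129  24   5 115] [319.1 131. ]
top red [366 131  15   3  44] [372.8 132. ]
top red [467 251  30  36 228] [478.1 266.6]
side tin_grey 0.88 281 307 219 252 757 (np.float64(293.7), np.float64(236.0))
side tin_blue 0.71 272 295 190 222 649 (np.float64(283.0), np.float64(205.7))
side tin_blue 0.4 317 390 202 236 906 (np.float64(358.1), np.float64(218.3))
side lid_outer 0.67 309 324 154 167 149 (np.float64(316.7), np.float64(161.4))
side lid_inner 0.4 307 325 162 170 82 (np.float64(315.1), np.float64(167.4))
side lid_stand 0.74 308 326 170 180 161 (np.float64(317.1), np.float64(174.8))
side lid_stand 0.69 298 322 102 150 1065 (np.float64(309.9), np.float64(126.1))
side lane 0.91 316 390 201 237 1009 (np.float64(357.4), np.float64(218.4))
side lane 0.81 355 407 243 268 440 (np.float64(385.3), np.float64(255.3))
side lane 0.81 355 417 167 192 780 (np.float64(388.9), np.float64(179.6))
side red [378 202  12  16  84] [383.1 209.6]
side red [398 243   9  12  47] [401.5 248.7]
side red [227 360  54  40 428] [256.2 375.7]
(303, 190) [0.535 0.044 0.014]
(338, 190) [ 0.534 -0.057  0.014]
(306, 133) [0.704 0.035 0.014]
(332, 133) [ 0.704 -0.041  0.014]
```

View pics/crop.png

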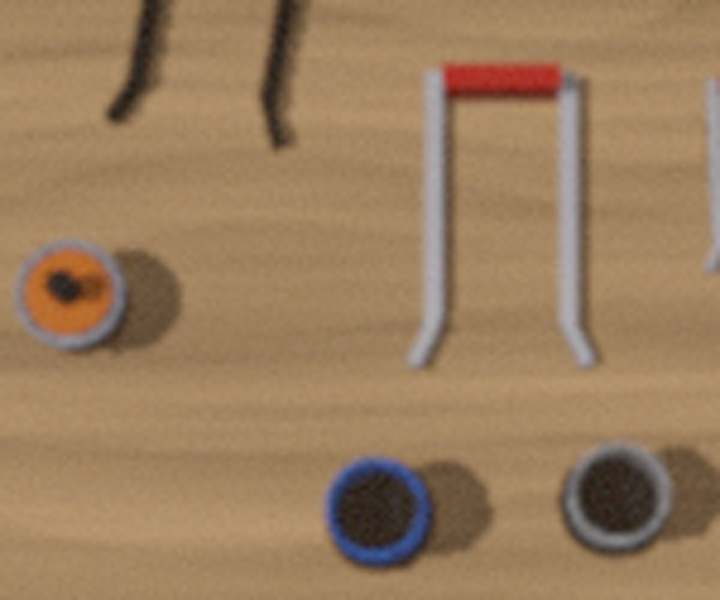

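The crop confirms the large aluminium lane with the red stop: stop at crop (503,80), flare ends at (420,360) and (588,360). The blue tin is at crop (378,512), the grey at (616,497), and the nested lids at (70,294). Next I measure metrically with rectified images.

```bash
cat >> h.py <<'E'
def rect(p,z,x0,x1,y0,y1,s=.0005):
    # metric plane image: rows=x increasing, cols=y increasing
    xs=np.arange(x0,x1,s);ys=np.arange(y0,y1,s);Y,X=np.meshgrid(ys,xs)
    K,R,t=[np.array(p[k],float) for k in("intrinsics","R","t")]
    q=np.stack([X,Y,X*0+z],-1)@R.T+t; q=q@K.T; m=(q[...,:2]/q[...,2:]).astype('float32')
    return cv2.remap(p["color"],m[...,0],m[...,1],cv2.INTER_CUBIC),xs,ys
def rim(p,th,z,r,n=1):
    # centre of the mask's rim circle (outer radius r at height z): match ring to the gradient
    xy=ctrl.masks_of(p,th)[0]["xy"];c=ray(p,xy,z)
    im,xs,ys=rect(p,z,c[0]-.06,c[0]+.06,c[1]-.06,c[1]+.06)
    g=cv2.GaussianBlur(im.astype('float32'),(0,0),2)
    G=np.sqrt(sum(cv2.Sobel(g[:,:,k],5,1,0)**2+cv2.Sobel(g[:,:,k],5,0,1)**2 for k in range(3)))
    T=np.zeros((2*int(r/.0005)+21,)*2,'float32');k=T.shape[0]//2
    cv2.circle(T,(k,k),int(round(r/.0005)),1.,3)
    S=cv2.matchTemplate(G,T,cv2.TM_CCORR);_,_,_,l=cv2.minMaxLoc(S)
    return np.array([xs[l[1]+k],ys[l[0]+k]]).round(4)
E
python3 - <<'E'
from h import *
p=ctrl.camera("top")
im,xs,ys=rect(p,.014,.50,.73,-.08,.07)
hsv=cv2.cvtColor(im,cv2.COLOR_RGB2HSV); sat=hsv[:,:,1].astype(float)
for x in np.arange(.51,.71,.015):
    i=int((x-xs[0])/.0005); row=sat[i-4:i+4].mean(0); 
    runs=np.nonzero(row<60)[0]
    if len(runs):
        sp=np.split(runs,np.nonzero(np.diff(runs)>3)[0]+1); print(round(x,3),[(ys[s[0]].round(4),ys[s[-1]].round(4)) for s in sp if len(s)>6])
im,xs,ys=rect(p,.0,.65,.75,-.08,.07); a=im.astype(int)
j=int((-.004+.08)/.0005); col=a[:,j-20:j+20].mean(1); red=np.nonzero(col[:,0]-col[:,1]>90)[0]; print('red z=0 plane x',xs[red[0]],xs[red[-1]])
print('z=.03 far edge', )
print('grey',rim(p,"tin_grey",.065,.029),'blue',rim(p,"tin_blue",.065,.029),'lid disc',rim(p,"lid_outer",.049,.026),rim(p,"lid_outer",.047,.032))
q=ctrl.camera("side")
print('side: grey',rim(q,"tin_grey",.065,.029),'blue',rim(q,"tin_blue",.065,.029))
for th,z in (("lid_stand",0),("lid_inner",.027),("lid_outer",.043),("lane",0),("tin_grey",0),("tin_blue",0)):
    print(th,[[ray(v,r["xy"],z)[:2].round(3).tolist() for r in ctrl.tip_of(v,th)[:2]] for v in(p,q)])
E
```

```text
0.54 [(np.float64(-0.0575), np.float64(-0.0445)), (np.float64(0.041), np.float64(0.054))]
0.555 [(np.float64(-0.051), np.float64(-0.0375)), (np.float64(0.034), np.float64(0.047))]
0.57 [(np.float64(-0.0495), np.float64(-0.0365)), (np.float64(0.0315), np.float64(0.0455))]
0.585 [(np.float64(-0.0495), np.float64(-0.0365)), (np.float64(0.0315), np.float64(0.0455))]
0.6 [(np.float64(-0.05), np.float64(-0.0365)), (np.float64(0.0315), np.float64(0.0455))]
0.615 [(np.float64(-0.05), np.float64(-0.037)), (np.float64(0.0315), np.float64(0.0455))]
0.63 [(np.float64(-0.05), np.float64(-0.0365)), (np.float64(0.031), np.float64(0.0455))]
0.645 [(np.float64(-0.0505), np.float64(-0.037)), (np.float64(0.031), np.float64(0.0455))]
0.66 [(np.float64(-0.0505), np.float64(-0.037)), (np.float64(0.0315), np.float64(0.0445))]
0.675 [(np.float64(-0.051), np.float64(-0.0375)), (np.float64(0.0315), np.float64(0.0445))]
0.69 [(np.float64(-0.0505), np.float64(-0.0375)), (np.float64(0.031), np.float64(0.044))]
0.705 [(np.float64(-0.0505), np.float64(-0.0405)), (np.float64(0.033), np.float64(0.044))]
red z=0 plane x 0.7079999999999936 0.7219999999999921
z=.03 far edge
grey [ 0.4432 -0.0631] blue [0.4406 0.0689] lid disc [0.5715 0.2519] [0.5714 0.2513]
side: grey [ 0.4444 -0.1504] blue [ 0.4394 -0.0018]
lid_stand [[[0.567, 0.245]], [[0.581, 0.255]]]
lid_inner [[[0.563, 0.255]], [[0.562, 0.248]]]
lid_outer [[[0.568, 0.253]], [[0.572, 0.238], [0.546, -0.528]]]
lane [[[0.556, -0.006], [0.692, 0.18]], [[0.709, 0.188], [0.617, -0.164]]]
tin_grey [[[0.46, -0.068], [0.589, 0.457]], [[0.459, -0.077], [0.571, 0.243]]]
tin_blue [[[0.451, 0.073], [0.567, 0.254]], [[0.439, 0.072]]]
```

```bash
cat >> h.py <<'E'
from scipy.spatial.transform import Rotation as Ro
def go(x,y,z,yaw_deg):
    # row (shift cm, turn units) from the present measured pose to a tool-down pose
    s=ctrl.read_state(); R0=Ro.from_euler('xyz',s["tool_rot"]); R1=Ro.from_euler('xyz',[np.pi,0,np.radians(yaw_deg)])
    d=R0.inv().apply(np.array([x,y,z])-s["position"])*100; w=np.degrees((R0.inv()*R1).as_rotvec())/5
    print((x,y,z,yaw_deg),'row',d.round(2).tolist(),w.round(2).tolist())
E
python3 -c "
from h import *
go(.398,-.108,.231,45);go(.398,-.108,.10,45)"
```

```text
(0.398, -0.108, 0.231, 45) row [-41.15, -49.78, 0.03] [-0.0, 0.0, 23.21]
(0.398, -0.108, 0.1, 45) row [-41.15, -49.78, 13.13] [-0.0, 0.0, 23.21]
```

Call:
{"fn": "send_rows", "kwargs": {"series": [[0.53, -41.15, -49.78, 0, 0, 0, 23.2], [0.53, -41.15, -49.78, 0, 0, 0, 23.2], [0.53, -41.15, -49.78, 0, 0, 0, 23.2], [0.53, -41.15, -49.78, 0, 0, 0, 23.2], [0.53, -41.15, -49.78, 0, 0, 0, 23.2], [0.53, -41.15, -49.78, 0, 0, 0, 23.2], [0.53, -41.15, -49.78, 0, 0, 0, 23.2], [0.53, -41.15, -49.78, 0, 0, 0, 23.2], [0.53, -41.15, -49.78, 0, 0, 0, 23.2], [0.53, -41.15, -49.78, 0, 0, 0, 23.2], [0.53, -41.15, -49.78, 0, 0, 0, 23.2], [0.53, -41.15, -49.78, 0, 0, 0, 23.2], [0.53, -41.15, -49.78, 0, 0, 0, 23.2], [0.53, -41.15, -49.78, 0, 0, 0, 23.2], [0.53, -41.15, -49.78, 0, 0, 0, 23.2], [0.53, -41.15, -49.78, 0, 0, 0, 23.2], [0.53, -41.15, -49.78, 8, 0, 0, 23.2], [0.53, -41.15, -49.78, 13, 0, 0, 23.2], [0.53, -41.15, -49.78, 13, 0, 0, 23.2]], "force": 25}}

```text
time_s: 4.7
position: [0.3964, -0.1064, 0.0989]
tool_rot: [-3.14, 0.001, 0.791]
ft_force: [0.2, -0.7, 0.3]
finger_gap: 0.0403
finger_force: 0.0
```

Call:
{"fn": "send_rows", "kwargs": {"series": [[0.53, 0, 0, 4, 0, 0, 0], [0.53, 0, 0, 7.6, 0, 0, 0], [0.53, 1, 0, 7.6, 0, 0, 0], [0.53, 2, 0, 7.6, 0, 0, 0], [0.53, 3, 0, 7.6, 0, 0, 0], [0.53, 4, 0, 7.6, 0, 0, 0], [0.53, 5, 0, 7.6, 0, 0, 0], [0.53, 6, 0, 7.6, 0, 0, 0], [0.53, 7, 0, 7.6, 0, 0, 0], [0.53, 8, 0, 7.6, 0, 0, 0], [0.53, 9, 0, 7.6, 0, 0, 0], [0.53, 10, 0, 7.6, 0, 0, 0], [0.53, 10.8, 0, 7.6, 0, 0, 0], [0.53, 11.3, 0, 7.6, 0, 0, 0], [0.53, 11.6, 0, 7.6, 0, 0, 0], [0.53, 11.6, 0, 7.6, 0, 0, 0]]}}

```text
time_s: 6.3
position: [0.4802, -0.0255, 0.0252]
tool_rot: [-3.141, -0.0, 0.787]
ft_force: [-0.6, 0.4, -0.5]
finger_gap: 0.0404
finger_force: 0.0
```

Run:
```python
from h import *
p=ctrl.camera("top"); print(p["t"][:1],[ (ray(p,r["xy"],.03)[:2].round(3),r["score"]) for r in ctrl.search_frame(p,"tin_grey")])
save(p,'t2.png'); a=p["color"][120:260,230:390]; b=ctrl.camera("side")["color"][150:290,230:410]
cv2.imwrite('pics/c2.png',np.hstack([cv2.resize(x[:,:,::-1],(400,350),interpolation=cv2.INTER_CUBIC) for x in(a,b)]))
go(.43,-.003,.12,0)
```

```text
[0.00518177] [(array([0.448, 0.086]), 0.7)]
(0.43, -0.003, 0.12, 0) row [-1.91, -5.15, -9.47] [-0.0, -0.0, 9.01]
```

View pics/c2.png

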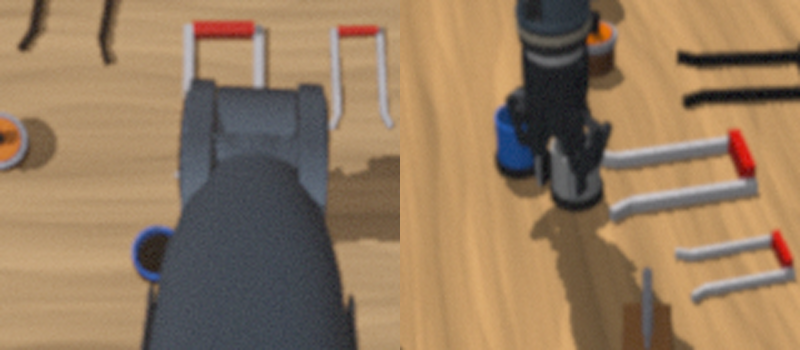

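The side view shows the grey tin caged in the fingers just before the mouth at (575,185), with the blue tin untouched at (515,145). Now I reposition straight behind it.

Call:
{"fn": "send_rows", "kwargs": {"series": [[0.53, -2, 0, 0, 0, 0, 0], [0.53, -5, 0, 0, 0, 0, 0], [0.62, -5, 0, -5, 0, 0, 1], [0.62, -5, 0, -9.5, 0, 0, 2.5], [0.62, -2.7, -5.8, -9.5, 0, 0, 9], [0.62, -2.7, -5.8, -9.5, 0, 0, 9], [0.62, -2.7, -5.8, -9.5, 0, 0, 9], [0.62, -2.7, -5.8, -9.5, 0, 0, 9], [0.62, -2.7, -5.8, -9.5, 0, 0, 9], [0.62, -2.7, -5.8, -9.5, 0, 0, 9], [0.62, -2.7, -5.8, -5, 0, 0, 9], [0.62, -2.7, -5.8, 0.2, 0, 0, 9], [0.62, -2.7, -5.8, 0.2, 0, 0, 9], [0.62, -2.7, -5.8, 0.2, 0, 0, 9]]}}

```text
time_s: 7.85
position: [0.419, -0.0041, 0.0233]
tool_rot: [3.142, 0.003, 0.001]
ft_force: [-0.3, -0.7, 0.5]
finger_gap: 0.0326
finger_force: 0.0
```

Call:
{"fn": "send_rows", "kwargs": {"series": [[0.62, 1.2, 0, 0, 0, 0, 0], [0.62, 2.4, 0, 0, 0, 0, 0], [0.62, 3.6, 0, 0, 0, 0, 0], [0.62, 4.8, 0, 0, 0, 0, 0], [0.62, 6, 0, 0, 0, 0, 0], [0.62, 7.2, 0, 0, 0, 0, 0], [0.62, 8.4, 0, 0, 0, 0, 0], [0.62, 9.6, 0, 0, 0, 0, 0], [0.62, 10.8, 0, 0, 0, 0, 0], [0.62, 12, 0, 0, 0, 0, 0], [0.62, 13, 0, 0, 0, 0, 0], [0.62, 14, 0, 0, 0, 0, 0], [0.62, 15, 0, 0, 0, 0, 0], [0.62, 16, 0, 0, 0, 0, 0], [0.62, 17, 0, 0, 0, 0, 0], [0.62, 18, 0, 0, 0, 0, 0], [0.62, 19, 0, 0, 0, 0, 0], [0.62, 20, 0, 0, 0, 0, 0], [0.62, 20.5, 0, 0, 0, 0, 0], [0.62, 20.5, 0, 0, 0, 0, 0]]}}

```text
time_s: 9.85
position: [0.6259, -0.0039, 0.0232]
tool_rot: [3.141, -0.001, 0.001]
ft_force: [0.4, 0.3, -0.4]
finger_gap: 0.0326
finger_force: 0.0
```

Call:
{"fn": "send_rows", "kwargs": {"series": [[0.62, 0.2, 0, 0, 0, 0, 0], [0.62, 0.4, 0, 0, 0, 0, 0], [0.62, 0.5, 0, 0, 0, 0, 0], [0.62, 0.6, 0, 0, 0, 0, 0], [0.62, 0.6, 0, 0, 0, 0, 0]]}}

```text
time_s: 10.35
position: [0.6309, -0.0038, 0.0233]
tool_rot: [3.142, -0.0, 0.001]
ft_force: [-0.6, -0.2, -0.3]
finger_gap: 0.0324
finger_force: 0.4
```

Run:
```python
from h import *
q=ctrl.camera("side"); a=q["color"][170:260,270:410]
cv2.imwrite('pics/c3.png',cv2.resize(a[:,:,::-1],None,fx=5,fy=5,interpolation=cv2.INTER_CUBIC))
for x in (.62,.63,.64): go(x,-.004,.0232,0)
```

```text
(0.62, -0.004, 0.0232, 0) row [-1.09, 0.01, 0.01] [0.0, -0.0, 0.01]
(0.63, -0.004, 0.0232, 0) row [-0.09, 0.01, 0.01] [0.0, -0.0, 0.01]
(0.64, -0.004, 0.0232, 0) row [0.91, 0.01, 0.01] [0.0, -0.0, 0.01]
```

View pics/c3.png

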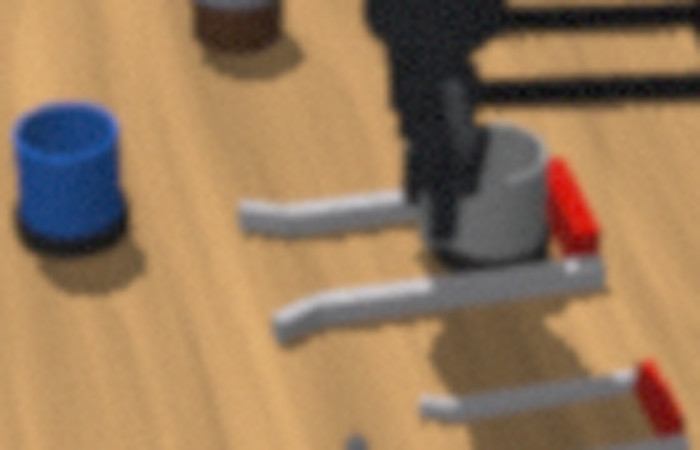

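The grey tin (490,195) is in the lane, almost at the red stop (570,205), and the blue tin is untouched at (70,175). I creep on until there is contact force.

Call:
{"fn": "send_rows", "kwargs": {"series": [[0.62, 0.1, 0, 0, 0, 0, 0], [0.62, 0.2, 0, 0, 0, 0, 0], [0.62, 0.3, 0, 0, 0, 0, 0], [0.62, 0.3, 0, 0, 0, 0, 0]]}}

```text
time_s: 10.8
position: [0.6338, -0.0038, 0.0233]
tool_rot: [3.141, 0.0, 0.001]
ft_force: [-0.4, 0.6, -0.2]
finger_gap: 0.0324
finger_force: 0.6
```

Call:
{"fn": "send_rows", "kwargs": {"series": [[0.62, 0.1, 0, 0, 0, 0, 0], [0.62, 0.2, 0, 0, 0, 0, 0], [0.62, 0.2, 0, 0, 0, 0, 0]]}}

```text
time_s: 11.1
position: [0.6342, -0.0038, 0.0232]
tool_rot: [-3.142, 0.003, 0.001]
ft_force: [-8.0, 0.7, 5.3]
finger_gap: 0.0325
finger_force: 4.1
```

Call:
{"fn": "send_rows", "kwargs": {"series": [[0.62, -2, 0, 0, 0, 0, 0], [0.62, -5, 0, 0, 0, 0, 0], [0.55, -7, 0, -5, 0, 0, 0], [0.53, -10, 0, -9.7, 0, 0, 1.5], [0.53, -23.4, -12.3, -9.7, 0, 0, 10.2], [0.53, -23.4, -12.3, -9.7, 0, 0, 10.2], [0.53, -23.4, -12.3, -9.7, 0, 0, 10.2], [0.53, -23.4, -12.3, -9.7, 0, 0, 10.2], [0.53, -23.4, -12.3, -9.7, 0, 0, 10.2], [0.53, -23.4, -12.3, -9.7, 0, 0, 10.2], [0.53, -23.4, -12.3, -9.7, 0, 0, 10.2], [0.53, -23.4, -12.3, -5, 0, 0, 10.2], [0.53, -23.4, -12.3, 0, 0, 0, 10.2], [0.53, -23.4, -12.3, 0, 0, 0, 10.2]]}}

```text
time_s: 12.5
position: [0.2309, -0.1714, 0.0854]
tool_rot: [-3.029, 0.01, -0.758]
ft_force: [0.2, -1.0, 0.2]
finger_gap: 0.0401
finger_force: 0.0
```

Run:
```python
from h import *
s=ctrl.read_state(); print(s["position"],s["tool_rot"],np.round(s["joint_positions"],3),np.round(s["joint_velocities"],2))
go(.4,.119,.10,-51)
p=ctrl.camera("top"); save(p,'t4.png'); q=ctrl.camera("side"); 
print([ (n,ray(v,r["xy"],0)[:2].round(3),round(r["score"],2)) for n in("tin_blue","tin_grey") for v in(p,q) for r in ctrl.tip_of(v,n)[:2]])
cv2.imwrite('pics/c4.png',np.hstack([cv2.resize(x["color"][60:360,100:500,::-1],(400,300)) for x in(p,q)]))
```

```text
[ 0.2308744  -0.17135353  0.08542364] [-3.02891069  0.01034291 -0.75773203] [-0.759 -0.049 -0.754  0.876  0.113  3.141] [-0.62 -0.23 -0.54 -0.38 -0.29 -0.  ]
(0.4, 0.119, 0.1, -51) row [-7.68, -32.66, 2.31] [-1.28, 0.2, 1.51]
[('tin_blue', array([0.449, 0.077]), 0.63), ('tin_blue', array([0.446, 0.065]), 0.65), ('tin_grey', array([ 0.673, -0.004]), 0.91), ('tin_grey', array([0.674, 0.003]), 0.92)]
```

View pics/c4.png

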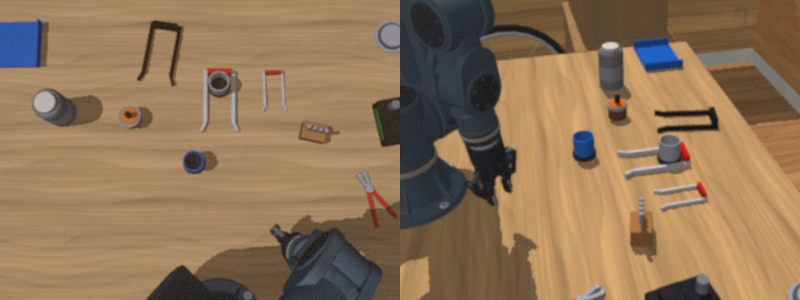

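The grey tin is home at the stop (219,82), and blue (193,161) and the lids are untouched. The last joint hit its range, so I use the half-turn-equivalent grasp (yaw 129°, pushing along tool −x).

```bash
python3 -c "
from h import *
go(.33,-.02,.2,50)"
```

```text
(0.33, -0.02, 0.2, 50) row [-3.37, -18.84, -9.26] [-1.11, -0.97, -18.62]
```

Call:
{"fn": "send_rows", "kwargs": {"series": [[0.53, -0.5, -2, -5, -0.5, -0.4, -1], [0.53, -3.4, -18.8, -9.3, -1.1, -1, -18.6], [0.53, -3.4, -18.8, -9.3, -1.1, -1, -18.6], [0.53, -3.4, -18.8, -9.3, -1.1, -1, -18.6], [0.53, -3.4, -18.8, -9.3, -1.1, -1, -18.6], [0.53, -3.4, -18.8, -9.3, -1.1, -1, -18.6], [0.53, -3.4, -18.8, -9.3, -1.1, -1, -18.6], [0.53, -3.4, -18.8, -9.3, -1.1, -1, -18.6], [0.53, -3.4, -18.8, -9.3, -1.1, -1, -18.6], [0.53, -3.4, -18.8, -9.3, -1.1, -1, -18.6], [0.53, -3.4, -18.8, -9.3, -1.1, -1, -18.6], [0.53, -3.4, -18.8, -9.3, -1.1, -1, -18.6], [0.53, -3.4, -18.8, -9.3, -1.1, -1, -18.6], [0.53, -3.4, -18.8, -9.3, -1.1, -1, -18.6], [0.53, -3.4, -18.8, -9.3, -1.1, -1, -18.6]]}}

```text
time_s: 14.3
position: [0.3289, -0.0194, 0.1998]
tool_rot: [-3.137, 0.001, 0.87]
ft_force: [-0.1, 0.2, -0.1]
finger_gap: 0.04
finger_force: 0.0
```

```bash
python3 -c "
from h import *
s=ctrl.read_state();print(np.round(s['joint_positions'],2))
p=ctrl.camera('top');print('blue',rim(p,'tin_blue',.065,.029))
go(.4,.119,.1,129);go(.4,.119,.022,129)"
```

```text
[-0.06 -0.08 -0.45  1.2   0.    2.21]
blue [0.4408 0.0691]
(0.4, 0.119, 0.1, 129) row [15.2, -3.45, 9.96] [-0.05, -0.02, -15.84]
(0.4, 0.119, 0.022, 129) row [15.22, -3.41, 17.76] [-0.05, -0.02, -15.84]
```

Call:
{"fn": "send_rows", "kwargs": {"series": [[0.53, 15.2, -3.4, 0, 0, 0, -15.8], [0.53, 15.2, -3.4, 0, 0, 0, -15.8], [0.53, 15.2, -3.4, 0, 0, 0, -15.8], [0.53, 15.2, -3.4, 0, 0, 0, -15.8], [0.53, 15.2, -3.4, 0, 0, 0, -15.8], [0.53, 15.2, -3.4, 0, 0, 0, -15.8], [0.53, 15.2, -3.4, 0, 0, 0, -15.8], [0.53, 15.2, -3.4, 0, 0, 0, -15.8], [0.53, 15.2, -3.4, 0, 0, 0, -15.8], [0.53, 15.2, -3.4, 0, 0, 0, -15.8], [0.53, 15.2, -3.4, 0, 0, 0, -15.8], [0.53, 15.2, -3.4, 5, 0, 0, -15.8], [0.53, 15.2, -3.4, 10, 0, 0, -15.8], [0.53, 15.2, -3.4, 14, 0, 0, -15.8], [0.53, 15.2, -3.4, 17.7, 0, 0, -15.8], [0.53, 15.2, -3.4, 17.7, 0, 0, -15.8], [0.53, 15.2, -3.4, 17.7, 0, 0, -15.8]]}}

```text
time_s: 16.1
position: [0.3996, 0.1186, 0.023]
tool_rot: [-3.138, -0.004, 2.247]
ft_force: [-0.1, 0.0, 0.3]
finger_gap: 0.0399
finger_force: 0.0
```

Call:
{"fn": "send_rows", "kwargs": {"series": [[0.53, -1, 0, 0, 0, 0, 0], [0.53, -2, 0, 0, 0, 0, 0], [0.53, -3, 0, 0, 0, 0, 0], [0.53, -4, 0, 0, 0, 0, 0], [0.53, -5, 0, 0, 0, 0, 0], [0.53, -6, 0, 0, 0, 0, 0], [0.53, -7, 0, 0, 0, 0, 0], [0.53, -8, 0, 0, 0, 0, 0], [0.53, -9, 0, 0, 0, 0, 0], [0.53, -10, 0, 0, 0, 0, 0], [0.53, -11, 0, 0, 0, 0, 0], [0.53, -11.8, 0, 0, 0, 0, 0], [0.53, -12.3, 0, 0, 0, 0, 0], [0.53, -12.6, 0, 0, 0, 0, 0], [0.53, -12.6, 0, 0, 0, 0, 0], [0.53, -8, 0, 0, 0, 0, 0], [0.62, -6, 0, -4, 0, 0, 0], [0.62, -6, 0, -8, 0, 0, 0], [0.62, -6, 0, -8, 0, 0, 0]]}}

```text
time_s: 18.0
position: [0.4405, 0.0722, 0.1066]
tool_rot: [3.138, 0.0, 2.25]
ft_force: [-0.2, -0.5, 0.3]
finger_gap: 0.0323
finger_force: 0.0
```

```bash
python3 -c "
from h import *
go(.415,-.004,.105,180);go(.415,-.004,.023,180)"
```

```text
(0.415, -0.004, 0.105, 180) row [-4.33, -6.77, 0.14] [0.04, 0.02, -10.22]
(0.415, -0.004, 0.023, 180) row [-4.33, -6.79, 8.34] [0.04, 0.02, -10.22]
```

Call:
{"fn": "send_rows", "kwargs": {"series": [[0.62, -4.3, -6.8, 0, 0, 0, -10.2], [0.62, -4.3, -6.8, 0, 0, 0, -10.2], [0.62, -4.3, -6.8, 0, 0, 0, -10.2], [0.62, -4.3, -6.8, 0, 0, 0, -10.2], [0.62, -4.3, -6.8, 0, 0, 0, -10.2], [0.62, -4.3, -6.8, 0, 0, 0, -10.2], [0.62, -4.3, -6.8, 0, 0, 0, -10.2], [0.62, -4.3, -6.8, 4, 0, 0, -10.2], [0.62, -4.3, -6.8, 8.3, 0, 0, -10.2], [0.62, -4.3, -6.8, 8.3, 0, 0, -10.2], [0.62, -4.3, -6.8, 8.3, 0, 0, -10.2]]}}

```text
time_s: 19.1
position: [0.4108, -0.0044, 0.0195]
tool_rot: [3.14, -0.007, 3.137]
ft_force: [0.4, 0.7, 0.6]
finger_gap: 0.0325
finger_force: 0.0
```

```bash
python3 -c "
from h import *
q=ctrl.camera('side');print([(ray(q,r['xy'],0)[:2].round(3),r['score']) for r in ctrl.tip_of(q,'tin_blue')])
go(.568,-.004,.0232,180)"
```

```text
[(array([ 0.497, -0.018]), 0.68)]
(0.568, -0.004, 0.0232, 180) row [-15.54, 0.1, -0.28] [0.01, -0.03, -0.05]
```

Call:
{"fn": "send_rows", "kwargs": {"series": [[0.53, -1.2, 0, -0.3, 0, 0, 0], [0.53, -2.4, 0, -0.3, 0, 0, 0], [0.53, -3.6, 0, -0.3, 0, 0, 0], [0.53, -4.6, 0, -0.3, 0, 0, 0], [0.53, -5.6, 0, -0.3, 0, 0, 0], [0.53, -6.6, 0, -0.3, 0, 0, 0], [0.53, -7.6, 0, -0.3, 0, 0, 0], [0.53, -8.6, 0, -0.3, 0, 0, 0], [0.53, -9.6, 0, -0.3, 0, 0, 0], [0.53, -10.6, 0, -0.3, 0, 0, 0], [0.53, -11.6, 0, -0.3, 0, 0, 0], [0.53, -12.6, 0, -0.3, 0, 0, 0], [0.53, -13.6, 0, -0.3, 0, 0, 0], [0.53, -14.4, 0, -0.3, 0, 0, 0], [0.53, -14.9, 0, -0.3, 0, 0, 0], [0.53, -15.2, 0, -0.3, 0, 0, 0], [0.53, -15.2, 0, -0.3, 0, 0, 0]]}}

```text
time_s: 20.9
position: [0.564, -0.0046, 0.0216]
tool_rot: [3.14, -0.004, 3.139]
ft_force: [0.4, -0.3, 0.7]
finger_gap: 0.0402
finger_force: 0.1
```

Call:
{"fn": "send_rows", "kwargs": {"series": [[0.53, -0.1, 0, 0, 0, 0, 0], [0.53, -0.2, 0, 0, 0, 0, 0], [0.53, -0.3, 0, 0, 0, 0, 0], [0.53, -0.3, 0, 0, 0, 0, 0]]}}

```text
time_s: 21.3
position: [0.5665, -0.0046, 0.0217]
tool_rot: [3.14, -0.004, 3.139]
ft_force: [-1.0, -0.5, -0.5]
finger_gap: 0.0403
finger_force: 0.6
```

Call:
{"fn": "send_rows", "kwargs": {"series": [[0.53, -0.1, 0, 0, 0, 0, 0], [0.53, -0.2, 0, 0, 0, 0, 0], [0.53, -0.3, 0, 0, 0, 0, 0], [0.53, -0.3, 0, 0, 0, 0, 0]]}}

```text
time_s: 21.7
position: [0.5697, -0.0046, 0.0217]
tool_rot: [3.14, -0.004, 3.139]
ft_force: [-0.8, 0.5, -0.3]
finger_gap: 0.0399
finger_force: 0.4
```

Call:
{"fn": "send_rows", "kwargs": {"series": [[0.53, -0.1, 0, 0, 0, 0, 0], [0.53, -0.2, 0, 0, 0, 0, 0], [0.53, -0.2, 0, 0, 0, 0, 0]]}}

```text
time_s: 22.0
position: [0.5713, -0.0046, 0.0216]
tool_rot: [3.14, -0.005, 3.139]
ft_force: [-2.7, 1.0, 1.2]
finger_gap: 0.0401
finger_force: 1.2
```

Call:
{"fn": "send_rows", "kwargs": {"series": [[0.53, -0.1, 0, 0, 0, 0, 0], [0.53, -0.1, 0, 0, 0, 0, 0], [0.53, 3, 0, 0, 0, 0, 0], [0.53, 6, 0, 0, 0, 0, 0], [0, 8, 0, -5, 0, 0, 0], [0, 10, 0, -10, 0, 0, 0], [0, 10, -10, -14, 0, 0, 0], [0, 10, -14, -14, 0, 0, 0], [0, 10, -14, -14, 0, 0, 0], [0, 10, -14, -14, 0, 0, 0], [0, 10, -14, -14, 0, 0, 0]]}}

```text
time_s: 23.1
position: [0.472, -0.1456, 0.1622]
tool_rot: [3.14, -0.003, 3.136]
ft_force: [-0.2, -0.0, -0.1]
finger_gap: 0.0856
finger_force: 0.0
```

```bash
python3 -c "
from h import *
s=ctrl.read_state();print(s['position'],s['tool_rot'],np.round(s['joint_positions'],2))
p=ctrl.camera('top');save(p,'t5.png')
for n,z,r in(('tin_blue',.065,.029),('tin_grey',.065,.029),('lid_outer',.049,.026),('lid_outer',.047,.032)): print(n,rim(p,n,z,r))
go(.571,.2515,.16,180)"
```

```text
[ 0.47195082 -0.14562624  0.16218189] [ 3.14031102e+00 -2.98744446e-03  3.13611152e+00] [-0.3   0.22 -0.22  1.14  0.   -0.29]
tin_blue [0.5865 0.002 ]
tin_grey [0.6733 0.0033]
lid_outer [0.5717 0.2519]
lid_outer [0.5716 0.2513]
(0.571, 0.2515, 0.16, 180) row [-9.91, 39.49, 0.17] [0.02, -0.06, -0.01]
```

Call:
{"fn": "send_rows", "kwargs": {"series": [[0, -9.9, 39.7, 0.2, 0, 0, 0], [0, -9.9, 39.7, 0.2, 0, 0, 0], [0, -9.9, 39.7, 0.2, 0, 0, 0], [0, -9.9, 39.7, 0.2, 0, 0, 0], [0, -9.9, 39.7, 0.2, 0, 0, 0], [0, -9.9, 39.7, 0.2, 0, 0, 0], [0, -9.9, 39.7, 0.2, 0, 0, 0], [0, -9.9, 39.7, 0.2, 0, 0, 0], [0, -9.9, 39.7, 0.2, 0, 0, 0], [0, -9.9, 39.7, 0.2, 0, 0, 0], [0, -9.9, 39.7, 0.2, 0, 0, 0]]}}

```text
time_s: 24.45
position: [0.5709, 0.252, 0.1596]
tool_rot: [3.141, -0.005, 3.14]
ft_force: [0.4, 0.3, -0.1]
finger_gap: 0.0855
finger_force: 0.0
```

```bash
python3 -c "
from h import *
s=ctrl.read_state();print(s['position'])
p=ctrl.camera('top')
for n in('tin_blue','tin_grey'): print(n,rim(p,n,.065,.029),rim(p,n,.065,.026),[ray(p,r['xy'],0).round(3) for r in ctrl.tip_of(p,n)[:2]])
a=p['color'][110:210,215:345];q=ctrl.camera('side')['color'][90:270,250:410]
cv2.imwrite('pics/c5.png',np.hstack([cv2.resize(x[:,:,::-1],(400,h),interpolation=cv2.INTER_CUBIC)[:308] for x,h in((a,308),(q,450))]))
g=go(.5715,.2515,.16,180)"
```

```text
[0.57085092 0.25198744 0.15957217]Traceback (most recent call last):
  File "<string>", line 5, in <module>
    for n in('tin_blue','tin_grey'): print(n,rim(p,n,.065,.029),rim(p,n,.065,.026),[ray(p,r['xy'],0).round(3) for r in ctrl.tip_of(p,n)[:2]])
                                             ~~~^^^^^^^^^^^^^^^
  File "h.py", line 19, in rim
    xy=ctrl.masks_of(p,th)[0]["xy"];c=ray(p,xy,z)
       ~~~~~~~~~~~~~~~~~~~^^^
IndexError: list index out of range
```

```bash
python3 -c "
from h import *
p=ctrl.camera('top');q=ctrl.camera('side');save(p,'t6.png');save(q,'s6.png')
print([(n,ray(v,r['xy'],0).round(3)[:2]) for n in('tin_blue','tin_grey') for v in (p,q) for r in ctrl.tip_of(v,n)[:2]])
t5=cv2.imread('pics/t5.png')[110:210,255:385,::-1];a=p['color'][110:210,215:345];q=q['color'][140:260,270:426]
cv2.imwrite('pics/c5.png',np.vstack([np.hstack([cv2.resize(x[:,:,::-1],(390,300),interpolation=cv2.INTER_CUBIC) for x in (t5,a)]),np.hstack([cv2.resize(q[:,:,::-1],(390,300),interpolation=cv2.INTER_CUBIC)]*2)]))
"
```

```text
[('tin_blue', array([ 0.606, -0.005])), ('tin_blue', array([ 0.602, -0.019])), ('tin_grey', array([0.67 , 0.007])), ('tin_grey', array([ 0.673, -0.016])), ('tin_grey', array([0.578, 0.289]))]
```

View pics/c5.png

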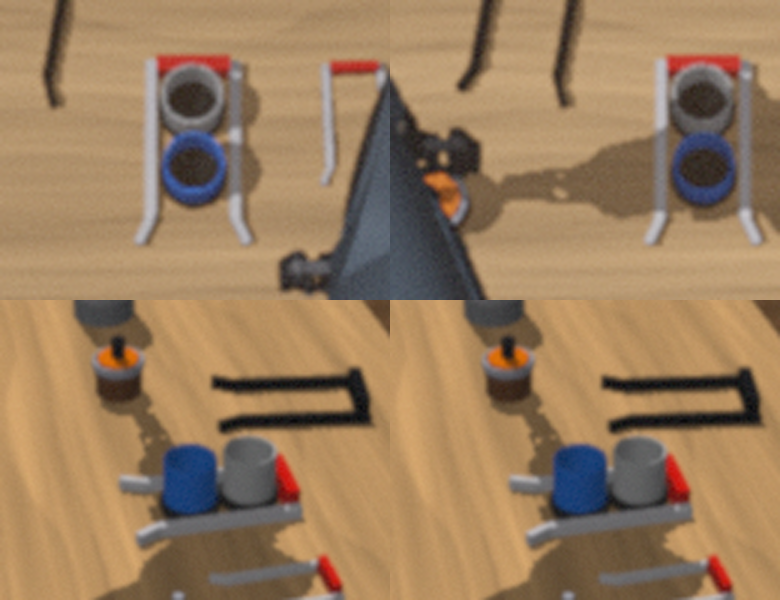

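Upper views: the grey (702,100) and blue (703,167) tins are adjacent and home in the lane against the stop. Lower views: the lids sit nested on the stand (118,370). Next I refine the blue rim and lid centre, then descend.

Run:
```python
from h import *
p=ctrl.camera("top")
for f in('t5','t6'):
    p["color"]=np.ascontiguousarray(cv2.imread(f'pics/{f}.png')[:,:,::-1])
    im,xs,ys=rect(p,.065,.55,.66,-.06,.05); a=im.astype(int)
    B=(a[:,:,2]-a[:,:,0]>40); 
    i=np.nonzero(B.any(1))[0]; print(f,'x',xs[i[0]],xs[i[-1]],'mid by far edge',xs[i[-1]]-.029)
    for x in(.595,.60,.605,.61):
        j=np.nonzero(B[int((x-.55)/.0005)])[0]; print(x,ys[j[0]],ys[j[-1]],(ys[j[0]]+ys[j[-1]])/2)
p["color"]=np.ascontiguousarray(cv2.imread('pics/t5.png')[:,:,::-1])
im,xs,ys=rect(p,.049,.53,.61,.21,.29);a=im.astype(int);B=((a[:,:,0]-a[:,:,2]>110)&(a[:,:,0]>150)).astype('uint8')
k,_,s,c=cv2.connectedComponentsWithStats(B);i=1+s[1:,4].argmax();x,y,w,h=s[i][:4];print('orange x',xs[y],xs[y+h-1],'y',ys[x],ys[x+w-1])
```

```text
t5 x 0.5639999999999985 0.6309999999999911 mid by far edge 0.6019999999999911
0.595 -0.03149999999999997 0.02600000000000008 -0.002749999999999947
0.6 -0.03199999999999997 0.02600000000000008 -0.002999999999999947
0.605 -0.030999999999999972 0.025000000000000078 -0.002999999999999947
0.61 -0.02999999999999997 0.023500000000000076 -0.0032499999999999474
t6 x 0.5644999999999984 0.6279999999999915 mid by far edge 0.5989999999999914Traceback (most recent call last):
  File "<stdin>", line 9, in <module>
IndexError: index 0 is out of bounds for axis 0 with size 0
```

Call:
{"fn": "send_rows", "kwargs": {"series": [[0, 0, 0, 4, 0, 0, 0], [0, 0, 0, 8, 0, 0, 0], [0, 0, 0, 11, 0, 0, 0], [0, 0, 0, 13, 0, 0, 0], [0, 0, 0, 14.3, 0, 0, 0], [0, 0, 0, 14.3, 0, 0, 0], [0, 0, 0, 14.3, 0, 0, 0], [0.1, 0, 0, 14.3, 0, 0, 0], [0.2, 0, 0, 14.3, 0, 0, 0], [0.3, 0, 0, 14.3, 0, 0, 0], [0.4, 0, 0, 14.3, 0, 0, 0], [0.4, 0, 0, 14.3, 0, 0, 0], [0.4, 0, 0, 14.3, 0, 0, 0]], "force": 30}}

```text
time_s: 26.2
position: [0.5718, 0.2524, 0.0185]
tool_rot: [3.14, -0.002, 3.139]
ft_force: [-0.1, -0.9, 6.3]
finger_gap: 0.0628
finger_force: 31.7
```

Call:
{"fn": "send_rows", "kwargs": {"series": [[0.4, 0, 0, -1, 0, 0, 0], [0.4, 0, 0, -2, 0, 0, 0], [0.4, 0, 0, -3.5, 0, 0, 0], [0.4, 0, 0, -5, 0, 0, 0], [0.4, 0, 0, -7, 0, 0, 0], [0.4, 0, 0, -9, 0, 0, 0], [0.4, 0, 0, -10, 0, 0, 0], [0.4, 0, 0, -10, 0, 0, 0]]}}

```text
time_s: 27.0
position: [0.5724, 0.2527, 0.119]
tool_rot: [3.139, -0.001, 3.139]
ft_force: [0.3, -0.4, -1.7]
finger_gap: 0.0629
finger_force: 33.3
```

```bash
python3 -c "
from h import *
q=ctrl.camera('side');p=ctrl.camera('top');save(p,'t7.png')
cv2.imwrite('pics/c7.png',np.hstack([cv2.resize(x[:,:,::-1],(400,400),interpolation=cv2.INTER_CUBIC) for x in (q['color'][100:200,265:365],p['color'][110:210,180:280])]))
go(.603,-.0035,.12,180)"
```

```text
(0.603, -0.0035, 0.12, 180) row [-3.23, -25.56, -0.38] [0.02, -0.05, -0.03]
```

View pics/c7.png

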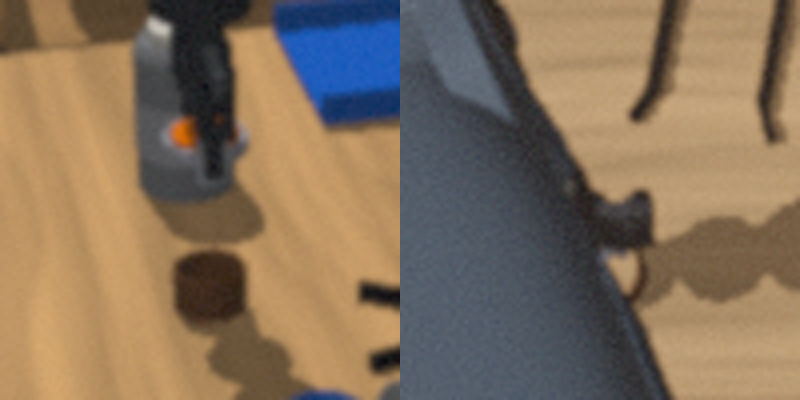

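Call:
{"fn": "send_rows", "kwargs": {"series": [[0.4, 0, -1, 0, 0, 0, 0], [0.4, -0.4, -3.5, 0, 0, 0, 0], [0.4, -0.8, -6.5, 0, 0, 0, 0], [0.4, -1.2, -9.5, 0, 0, 0, 0], [0.4, -1.6, -12.5, 0, 0, 0, 0], [0.4, -2, -15.5, 0, 0, 0, 0], [0.4, -2.4, -18.5, 0, 0, 0, 0], [0.4, -2.7, -21.5, 0, 0, 0, 0], [0.4, -2.9, -23.7, 0, 0, 0, 0], [0.4, -3.1, -25, 0, 0, 0, 0], [0.4, -3.1, -25.6, 0, 0, 0, 0], [0.4, -3.1, -25.6, 0, 0, 0, 0], [0.4, -3.1, -25.6, 0, 0, 0, 0], [0.4, -3.1, -25.6, 3, 0, 0, 0], [0.4, -3.1, -25.6, 4.5, 0, 0, 0], [0.4, -3.1, -25.6, 5.2, 0, 0, 0], [0.4, -3.1, -25.6, 5.2, 0, 0, 0], [0.4, -3.1, -25.6, 5.2, 0, 0, 0]]}}

```text
time_s: 28.9
position: [0.6021, -0.0032, 0.0652]
tool_rot: [3.14, -0.003, 3.14]
ft_force: [0.2, -0.8, -0.8]
finger_gap: 0.0629
finger_force: 33.6
```

```bash
python3 -c "
from h import *
p=ctrl.camera('top');save(p,'t8.png');q=ctrl.camera('side');save(q,'s8.png')
go(.603,-.0035,.0485,180)
x=q['color'][150:250,280:420]
im=cv2.resize(x[:,:,::-1],(700,500),interpolation=cv2.INTER_CUBIC);cv2.imwrite('pics/c8.png',im)"
```

```text
(0.603, -0.0035, 0.0485, 180) row [-0.07, -0.0, 1.7] [0.02, -0.03, -0.03]
```

View pics/c8.png

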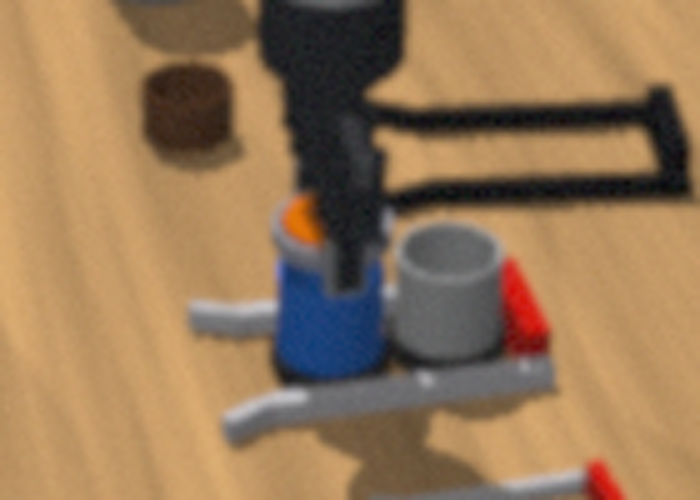

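The lid (333,235) is aligned right over the blue tin (331,310). I lower it slowly.

Call:
{"fn": "send_rows", "kwargs": {"series": [[0.4, 0, 0, 0.4, 0, 0, 0], [0.4, 0, 0, 0.8, 0, 0, 0], [0.4, 0, 0, 1.1, 0, 0, 0], [0.4, 0, 0, 1.3, 0, 0, 0], [0.4, 0, 0, 1.3, 0, 0, 0]]}}

```text
time_s: 29.5
position: [0.6013, -0.0038, 0.0511]
tool_rot: [3.14, -0.005, 3.139]
ft_force: [0.2, 0.2, -1.2]
finger_gap: 0.0629
finger_force: 33.6
```

Call:
{"fn": "send_rows", "kwargs": {"series": [[0.4, 0, 0, 0.1, 0, 0, 0], [0.4, 0, 0, 0.2, 0, 0, 0], [0.4, 0, 0, 0.3, 0, 0, 0], [0.4, 0, 0, 0.3, 0, 0, 0]]}}

```text
time_s: 29.9
position: [0.6016, -0.0037, 0.0486]
tool_rot: [3.14, -0.004, 3.139]
ft_force: [1.1, -0.9, -1.6]
finger_gap: 0.0631
finger_force: 33.7
```

Call:
{"fn": "send_rows", "kwargs": {"series": [[0.4, 0, 0, 0.1, 0, 0, 0], [0.4, 0, 0, 0.2, 0, 0, 0], [0.4, 0, 0, 0.2, 0, 0, 0]]}}

```text
time_s: 30.2
position: [0.6018, -0.0037, 0.0484]
tool_rot: [3.14, -0.003, 3.139]
ft_force: [-5.9, 1.3, 15.7]
finger_gap: 0.0624
finger_force: 35.0
```

Call:
{"fn": "send_rows", "kwargs": {"series": [[0.4, 0, 0, -0.15, 0, 0, 0], [0.4, 0, 0, -0.15, 0, 0, 0], [0.2, 0, 0, -0.15, 0, 0, 0], [0.1, 0, 0, -0.15, 0, 0, 0], [0, 0, 0, -0.15, 0, 0, 0], [0, 0, 0, -0.15, 0, 0, 0], [0, 0, 0, -0.15, 0, 0, 0]]}}

```text
time_s: 30.9
position: [0.6015, -0.0037, 0.0479]
tool_rot: [3.14, -0.004, 3.139]
ft_force: [0.4, -0.8, 0.3]
finger_gap: 0.0853
finger_force: 0.0
```

Call:
{"fn": "send_rows", "kwargs": {"series": [[0, 0, 0, -1, 0, 0, 0], [0, 0, 0, -2, 0, 0, 0], [0, 0, 0, -3, 0, 0, 0], [0, 0, 0, -3.5, 0, 0, 0], [0, 0, 0, -3.5, 0, 0, 0], [0, 0, 0, -3.5, 0, 0, 0]]}}

```text
time_s: 31.5
position: [0.6017, -0.0038, 0.0832]
tool_rot: [3.14, -0.004, 3.139]
ft_force: [-1.0, -0.6, 0.1]
finger_gap: 0.0855
finger_force: 0.0
```

```bash
python3 -c "
from h import *
q=ctrl.camera('side');save(q,'s9.png');go(.602,-.0037,.083,180)
x=q['color'][150:250,280:420]
im=cv2.resize(x[:,:,::-1],(700,500),interpolation=cv2.INTER_CUBIC);cv2.imwrite('pics/c9.png',im)"
```

```text
(0.602, -0.0037, 0.083, 180) row [-0.05, 0.01, -0.02] [0.02, -0.05, -0.03]
```

View pics/c9.png

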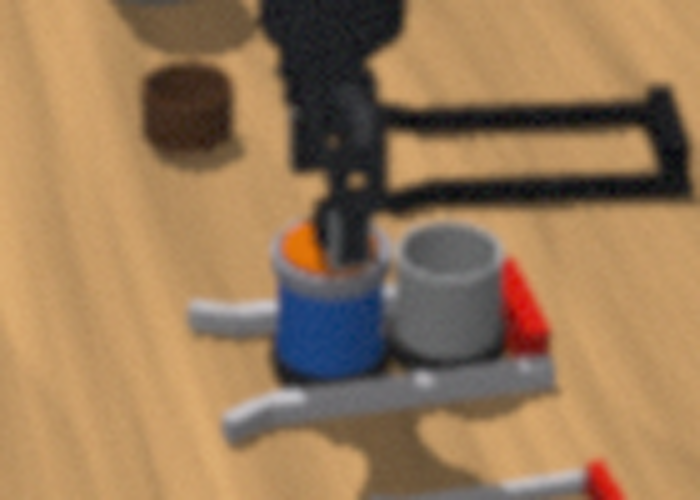

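The inner lid (330,265) is seated level on the blue tin, and the gripper surrounds the knob at (325,230). I close on the knob.

Call:
{"fn": "send_rows", "kwargs": {"series": [[0.3, 0, 0, 0, 0, 0, 0], [0.5, 0, 0, 0, 0, 0, 0], [0.65, 0, 0, 0, 0, 0, 0], [0.75, 0, 0, 0, 0, 0, 0], [0.85, 0, 0, 0, 0, 0, 0], [0.9, 0, 0, 0, 0, 0, 0], [0.9, 0, 0, 0, 0, 0, 0], [0.9, 0, 0, 0, 0, 0, 0], [0.9, 0, 0, 0, 0, 0, 0]], "force": 25}}

```text
time_s: 32.45
position: [0.6017, -0.0038, 0.083]
tool_rot: [3.14, -0.004, 3.139]
ft_force: [0.4, -0.3, -0.3]
finger_gap: 0.017
finger_force: 24.6
```

Gripped (gap 17 mm on the 18 mm knob). I lift straight up.

Call:
{"fn": "send_rows", "kwargs": {"series": [[0.9, 0, 0, -0.3, 0, 0, 0], [0.9, 0, 0, -0.7, 0, 0, 0], [0.9, 0, 0, -1.2, 0, 0, 0], [0.9, 0, 0, -2, 0, 0, 0], [0.9, 0, 0, -3, 0, 0, 0], [0.9, 0, 0, -4, 0, 0, 0], [0.9, 0, 0, -5, 0, 0, 0], [0.9, 0, 0, -6, 0, 0, 0], [0.9, 0, 0, -7, 0, 0, 0], [0.9, 0, 0, -8, 0, 0, 0], [0.9, 0, 0, -9, 0, 0, 0], [0.9, 0, 0, -9.6, 0, 0, 0], [0.9, 0, 0, -10, 0, 0, 0], [0.9, 0, 0, -10, 0, 0, 0], [0.9, 0, 0, -10, 0, 0, 0], [0.9, 0, 0, -10, 0, 0, 0]]}}

```text
time_s: 34.05
position: [0.6018, -0.004, 0.1825]
tool_rot: [3.14, -0.005, 3.139]
ft_force: [0.6, 0.1, -1.8]
finger_gap: 0.0168
finger_force: 24.6
```

```bash
python3 -c "
from h import *
q=ctrl.camera('side');go(.6017,-.0038,.183,180)
x=q['color'][110:250,260:428]
im=cv2.resize(x[:,:,::-1],(720,600),interpolation=cv2.INTER_CUBIC);cv2.imwrite('pics/c10.png',im)"
```

```text
(0.6017, -0.0038, 0.183, 180) row [0.02, 0.02, -0.04] [0.02, -0.06, -0.03]
```

View pics/c10.png

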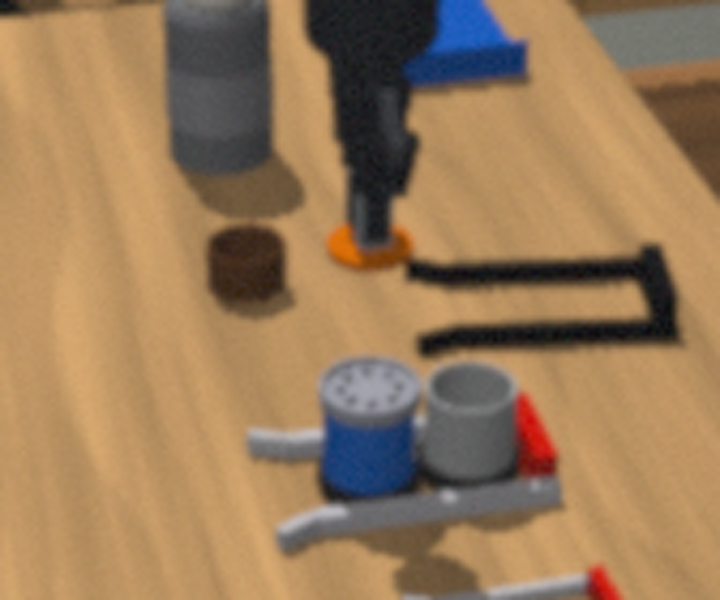

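The orange lid (370,245) is held level above the blue tin, and the inner lid (370,390) is seated. Both tins are home.

```bash
python3 -c "
from rig import ctrl
print(ctrl.finish_job())"
```

```text
the job is handed in; nothing more can be done
None
```

I've handed the job in: both tins are home in the lane (grey at the stop, blue close behind it), the inner lid is seated on the blue tin, and the orange outer lid is held level about 10 cm above it, at about 34 s of the 72 s.

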